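# Lay up the coffee board in the staff kitchen

### The arm

A 7-joint arm with a two-finger parallel gripper is mounted at the origin on the work surface. World frame = base frame: x ahead of the robot, y to its left, z up, the work surface at z = 0. Lengths are in m, angles in rad, forces in N, time in s.
With the tool pointing down it reaches from about 0.35 to 0.9 m from the base axis. Payload 8.1 kg.
Tool frame: the origin (TCP) lies at the very end of the fingers, on their centre line; the grasp point (between the pads) lies 19 mm behind it; z points along the fingers, x is the direction in which the jaws open and shut, and the axes are right-handed (so a half turn about z gives the same grasp; the last joint's range is limited). The gripper opens to 92 mm and grips with 3 to 60 N. Pads are 19 mm wide; open, the fingers measure 130 mm over their backs; the gripper's body (75 mm by 190 mm) begins 47 mm behind the grasp point.
Start: joints at [-1.284, 0.434, 0.025, 1.573, -0.012, 1.134, -0.075], TCP at [0.238, 0.578, 0.204] pointing down, gripper open.
Joint ranges: [-2.62, 2.62], [-0.44, 2.09], [-1.27, 1.32], [0.08, 2.57], [-1.32, 4.46], [0.12, 2], [-2.74, 2.74]. Speed limits (rad/s): [2.22, 2.22, 3.01, 3.01, 3.14, 3.14, 3.14].

### API

Orientations are given as a rotation vector (axis times angle).
In Python, from cell import status, viewer, arm gives the robot as it stands.
- The arm moves only by the tool jog_arm, never from a script. Its argument "commands" is text: rows parted by semicolons, each of 7 numbers parted by spaces: the closure, from -1 (fully open) to 1 (shut), then the shift along the world's x, y, z normalised to -1 to 1, where 1 is 0.3 m, then the turn, a rotation vector about the world's x, y, z normalised to -1 to 1, where 1 is 2 pi rad. In form: jaw dx dy dz wx wy wz; .... A call has exactly 5 rows; each row shifts and turns the commanded pose from where the row before left it; what a row does not reach is not made up. A row lasts 1/10 s, in which the tool goes at most 50 mm and 8.59 degrees, less where a joint would pass 70% of its speed; a pose out of reach is approached as far as the arm can. A call with a number of a shift or a turn outside -1 to 1 is refused whole. A call with a gripper value outside its range is refused whole. The fingers move at their own pace and stop on an object; "force" is the grip in N (left out, the last holds). Time passes only in rows, so rows that do not move let the fingers close, or fill a call up. It gives the time, the measured TCP pose, the force and the opening at its end, in the units of the state.
- status.observe(): the state, without advancing time (a new reading comes with each control period).
- viewer.get_image(name): name is "scene" or "top"; returns a dict with "pixels" (400x640x3 uint8, red, green, blue), "z_map" (400x640 float32, m along the optical axis (not along the pixel's ray), 0 where there is no reading), "camera_matrix" (3x3 intrinsics, pixels), "R" (3x3) and "t" (3): a world point X has camera coordinates R X + t. Camera axes: x right, y down, z forward; pixel columns grow to the right and rows downward; lengths in m; the calibration is good to about 2 mm. A picture is of the moment at which its call begins.
- arm.sign_off(): hands the job in, once; it reports no verdict.
The state is a dict: "clock": time; "joints": joint angles; "dq": joint speeds; "joint_efforts": joint torques, N m; "position": TCP position; "ee_rot": TCP orientation; "force": force on the tool from outside, world axes, zero at the start; "ft_torque": the same for the moment, N m; "width": opening from 0.0 (shut) to 1.0 (fully open).
Only numpy, scipy, OpenCV 4.12 (cv2) and the standard library are available. Lean on these libraries where they do the work, as an engineer would, in place of code of your own. Each camera call takes 0.05 s, during which the arm holds its last target. There are 200 camera calls.

### The job

Lay up the coffee board: stand the yellow cup on the ring between the saucers and the bowls, the white milk jug on the ring directly behind the cup, and the blue jar on the ring directly behind the bowls; once the jar stands there, put the cork lid on it, stopper down and fully seated (the ring behind the saucers stays empty). Behind means on the side away from the robot. Set every piece down upright without dropping it, and leave the pepper mill, the cutlery canister and the orange bottle where they are.

Things in the scene. Friction and masses are not known exactly. Their poses are not given: they have to be found in the camera images.
- board: light wood serving board, 260 (x) x 340 (y) x 12 mm, fixed, left or right of the robot, turned up to 0.2 rad. Origin: centre of its underside; x away from the robot, y left, z up. On top six dark rings, 82 mm across: front row x = -57.5, back row x = +57.5, each at y = -110, 0, +110 mm. Saucers and bowls stand on the outer front rings, either way round; the others start empty.
- saucers: stack of white saucers, 92 mm diameter, 39 mm high, fixed on the left or right ring of the board's front row. Origin: centre of its underside, on the board's top; axes parallel to the board's.
- bowls: stack of olive-green bowls, 92 mm diameter, 54 mm high, fixed on the other outer ring of the board's front row. Origin: centre of its underside, on the board's top; axes parallel to the board's. The ring directly behind it lies 115 mm along its +x.
- cup_center (a point): yellow cup without handle, loose, 76 mm high, 54 mm diameter at the foot, 62 at the rim, wall 4 mm, 0.2 kg; the point is on its axis half-way up (38 mm), z up. Cup, jug, jar and lid start upright on a grey drying mat (300 x 300 x 6 mm) on the robot's other side from the board, in shuffled corners of a square of 136 mm side, give or take 10 mm.
- jug_center (a point): white milk jug, loose: cylinder 56 mm diameter, 76 mm high, with a loop handle on its +y side reaching 51 mm from the axis and a small lip opposite; 0.22 kg. The point is on its axis half-way up (38 mm), z up. Grip it across its body along its own x. The way the handle points on the board is free.
- jar_center (a point): blue open jar, loose, 54 mm diameter, 80 mm high, mouth 46 mm inside, 0.25 kg; the point is on its axis half-way up (40 mm), z up.
- lid_center (a point): round cork lid, loose, 32 mm high: a disc 64 mm diameter, 24 mm thick, over a stopper 38 mm diameter, 8 mm long, on which it stands at the start; 0.06 kg. The point is on its axis half-way up (16 mm), z up. Seated, the disc's underside rests on the jar's rim and this point is 48 mm above the jar's point.
- mill: bystander: dark wooden pepper mill, 52 mm diameter, 130 mm high, standing behind the work; origin at the centre of its underside.
- canister: bystander: steel cutlery canister, 80 mm diameter, 110 mm high with cutlery up to 140 mm, standing behind the work; origin at the centre of its underside.
- syrup: bystander: orange plastic bottle with a red cap, 56 mm diameter, 130 mm high, standing behind the work; origin at the centre of its underside.

How it is judged:
On the way, in this order (a step that is already met when the one before it is completed fails the run):
1. the jar stands released on the ring directly behind the bowls (x of jar_center in the frame of bowls between 0.1 and 0.13 m and y of jar_center in the frame of bowls between -0.015 and 0.015 m and z of jar_center in the frame of board between 0.048 and 0.056 m and angle between jar_center's own z axis and vertical below 0.1 rad and contact force between the fingers and jar below 0.1 N and linear speed of jar below 0.02 m/s), for 0.2 s.
2. the lid is seated on the jar (x of jar_center in the frame of bowls between 0.1 and 0.13 m and y of jar_center in the frame of bowls between -0.015 and 0.015 m and z of jar_center in the frame of board between 0.048 and 0.056 m and angle between each of jar_center, lid_center's own z axis and vertical below 0.1 rad and horizontal distance between lid_center and jar_center below 0.007 m and z of lid_center in the frame of jar_center between 0.045 and 0.051 m), for 0.2 s.
At the end, for the whole second after the job is handed in: Upright, released and at rest: jar on the ring behind the bowls, cup on the middle front ring, jug on the middle back ring, each within 15 mm of the ring centre along each board axis; lid level on the jar, stopper in, within 7 mm of its axis and 3 mm of seated height (all of step 2 and x of jug_center in the frame of board between 0.0425 and 0.0725 m and y of jug_center in the frame of board between -0.015 and 0.015 m and z of jug_center in the frame of board between 0.046 and 0.054 m and angle between each of jug_center, cup_center's own z axis and vertical below 0.1 rad and x of cup_center in the frame of board between -0.0725 and -0.0425 m and y of cup_center in the frame of board between -0.015 and 0.015 m and z of cup_center in the frame of board between 0.046 and 0.054 m and linear speed of each of jar, lid, jug, cup below 0.02 m/s and contact force between the fingers and jar below 0.1 N and contact force between the fingers and lid below 0.1 N and contact force between the fingers and jug below 0.1 N and contact force between the fingers and cup below 0.1 N); the robot touches nothing.
It fails at once if the pepper mill, canister or orange bottle is tipped or moved by more than 20 mm (distance of any of mill, canister, syrup from where it was at the start of the episode above 0.02 m or angle between any of mill, canister, syrup's own z axis and vertical above 0.3 rad).
It fails at once if the jar is dropped (falls free of the fingers faster than 0.6 m/s) (contact force between the fingers and jar below 0.05 N and linear speed of jar above 0.6 m/s).
It fails at once if the lid is dropped (falls free of the fingers faster than 0.6 m/s) (contact force between the fingers and lid below 0.05 N and linear speed of lid above 0.6 m/s).
It fails at once if the jug is dropped (falls free of the fingers faster than 0.6 m/s) (contact force between the fingers and jug below 0.05 N and linear speed of jug above 0.6 m/s).
It fails at once if the cup is dropped (falls free of the fingers faster than 0.6 m/s) (contact force between the fingers and cup below 0.05 N and linear speed of cup above 0.6 m/s).
It also fails if it takes over 102 s, if anything falls off the work surface, if the arm or the gripper's body presses on something with over 40 N, if the wrist force passes 120 N, or if a joint passes its speed limit or range.

## Working session

There is one attempt and no reset: what is moved stays moved. The work goes in short steps, Python scripts to look and compute and a tool call to move; the robot and the scene stay as the last step left them, time stands still between calls to the robot, and variables do not carry over. Pictures are saved under pics/ and viewed, about 12 in all and at most 16, crops included, and the job is handed in when it is done.

Besides the shell and the picture viewer there is one more tool, called after "Emit:" as a command line: name --argument value ..., lists and objects as JSON in quotes. jog_arm: Moves the arm, as the interface text tells. Scaled input: -1 to 1 covers 0.3 m each way for a shift and 2 pi rad each way for a turn. Its arguments: {"type":"object","properties":{"commands":{"type":"string"},"force":{"type":"number"}},"required":["commands"]}

```bash
ls; mkdir -p pics
python3 - <<'E'
from cell import status, viewer
import cv2,numpy as np
print(status.observe())
for n in("scene","top"):
    d=viewer.get_image(n); cv2.imwrite(f"pics/{n}0.png",d["pixels"][:,:,::-1]); np.savez(f"/tmp/{n}0.npz",**d)
    print(n,d["camera_matrix"],d["R"],d["t"])
E
```

```text
pics
{'clock': 0.0, 'joints': array([-1.28358992,  0.43519964,  0.02500668,  1.57406627, -0.0115635 ,
        1.13400733, -0.07513653]), 'dq': array([ 1.34265373e-03, -2.21755725e-03, -8.29009666e-04,  9.32054584e-04,
        2.27910117e-04,  1.26400437e-04, -9.35162480e-05]), 'joint_efforts': array([-5.65109385e-04, -6.67827201e+01,  9.84249003e-01, -3.14460039e+01,
       -6.06480846e-02,  4.27859975e-02,  1.77134852e-04]), 'position': array([0.23738942, 0.57758797, 0.20317183]), 'ee_rot': array([ 2.60888311e+00,  1.74843426e+00, -1.82670715e-03]), 'force': array([-0.26346185, -0.20414192,  0.67402474]), 'ft_torque': array([-0.01547265,  0.02586506,  0.04943363]), 'width': 1.0014738492196809}
scene [[454.28722899   0.         323.08096745]
 [  0.         454.28722899 193.64268136]
 [  0.           0.           1.        ]] [[-0.40505079  0.91424378  0.00960033]
 [ 0.51892325  0.23852596 -0.82086785]
 [-0.75276326 -0.32751133 -0.57103748]] [ 0.2712528  -0.2605588   1.68474429]
top [[505.65410473   0.         326.58387285]
 [  0.         505.65410473 197.61318174]
 [  0.           0.           1.        ]] [[ 0.01626349 -0.99974535  0.01564421]
 [-0.98663599 -0.01858331 -0.16187677]
 [ 0.16212627 -0.01280246 -0.98668697]] [-0.03675472  0.61913562  1.17381014]
```

View pics/top0.png

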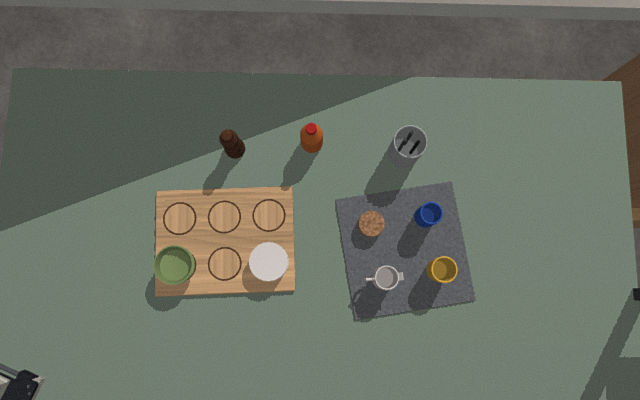

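View pics/scene0.png

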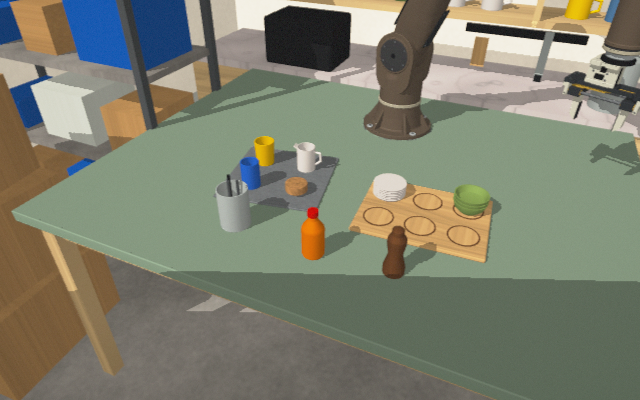

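Top view: board left (y+), with bowls at (175,265) and saucers at (268,262). On the mat: lid (371,223), jar (429,214), jug (387,278) with its handle to the left, cup (443,270). Mill, bottle and canister are behind, at (232,145), (311,138) and (410,142).

```bash
cat > h.py <<'E'
import numpy as np,cv2
def world(d):
    K=d["camera_matrix"];z=d["z_map"];v,u=np.mgrid[:z.shape[0],:z.shape[1]]
    c=np.stack([(u-K[0,2])/K[0,0]*z,(v-K[1,2])/K[1,1]*z,z],-1)
    W=(c-d["t"])@d["R"]; W[z==0]=np.nan; return W
def ray(d,uv,h):
    K=d["camera_matrix"];uv=np.atleast_2d(uv).astype(float)
    r=np.c_[(uv-K[:2,2][None])/[K[0,0],K[1,1]],np.ones(len(uv))]@d["R"]; o=-d["R"].T@d["t"]
    return o+r*((h-o[2])/r[:,2])[:,None]
def box(W,xy,r,z0,z1):
    m=(np.hypot(W[...,0]-xy[0],W[...,1]-xy[1])<r)&(W[...,2]>z0)&(W[...,2]<z1); return m
def disc(W,xy,r,z0,z1):
    p=W[box(W,xy,r,z0,z1)][:,:2].astype(np.float32)
    (c,rad)=cv2.minEnclosingCircle(p); return np.round(c,4),round(rad,4),len(p),np.round((np.percentile(p,1,0)+np.percentile(p,99,0))/2,4)
E
python3 - <<'E'
from h import *
d=dict(np.load("/tmp/top0.npz"));W=world(d);s=dict(np.load("/tmp/scene0.npz"));S=world(s)
hsv=cv2.cvtColor(d["pixels"],cv2.COLOR_RGB2HSV)
P=dict(lid=(371,223,.038),jar=(429,214,.086),jug=(387,278,.082),cup=(443,270,.082),bowls=(175,265,.066),sauc=(268,262,.051),mill=(228,138,.13),syr=(311,129,.13),can=(410,142,.11))
for n,(u,v,h) in P.items():
    xy=ray(d,(u,v),h)[0,:2]
    print(n,np.round(xy,3),"top:",disc(W,xy,.06,h-.008,h+.006),"scene:",disc(S,xy,.06,h-.008,h+.006) if box(S,xy,.06,h-.008,h+.006).sum()>3 else None, np.nanmax(W[box(W,xy,.03,0,.3)][:,2]))
# board corners: wood colour mask
x=W
m=((hsv[...,0]>8)&(hsv[...,0]<25)&(hsv[...,1]>50)&(hsv[...,2]>110)).astype(np.uint8)
m=cv2.morphologyEx(m,cv2.MORPH_CLOSE,np.ones((15,15)))
m[:, 320:]=0;m[:180]=0
c=max(cv2.findContours(m,0,1)[0],key=cv2.contourArea)
p=ray(d,c[:,0],.012)[:,:2].astype(np.float32)
print(cv2.minAreaRect(p))
# rings: dark pixels
g=d["pixels"].astype(int).sum(2)
for u,v in((180,218),(224,216),(269,215),(225,264)):
    xy=ray(d,(u,v),.012)[0]; Q=W[...,:2]-xy[:2]; vv,uu=np.where((np.hypot(Q[...,0],Q[...,1])<.052)&(g<300))
    q=ray(d,np.c_[uu,vv],.012)[:,:2].astype(np.float32); print("ring",cv2.fitEllipse(q),len(q))
# jug handle
xy=ray(d,(387,278),.082)[0,:2]
p=W[box(W,xy,.08,.03,.09)]; print("jug ext",p.min(0),p.max(0)); 
q=p[np.hypot(*(p[:,:2]-xy).T)>.036]; print(np.round(q[:40],3))
E
```

```text
lid [ 0.561 -0.135] top: (array([ 0.5609, -0.1353]), 0.0321, 520, array([ 0.561 , -0.1348], dtype=float32)) scene: (array([ 0.5603, -0.1299]), 0.0345, 258, array([ 0.5611, -0.1309], dtype=float32)) 0.04613800552338873
jar [ 0.579 -0.266] top: (array([ 0.5835, -0.2706]), 0.0271, 147, array([ 0.5823, -0.2709], dtype=float32)) scene: (array([ 0.5836, -0.2686]), 0.0302, 106, array([ 0.582 , -0.2677], dtype=float32)) 0.09314472549913184
jug [ 0.43  -0.168] top: (array([ 0.4303, -0.1718]), 0.0334, 148, array([ 0.4313, -0.1716], dtype=float32)) scene: (array([ 0.4325, -0.1676]), 0.0333, 110, array([ 0.4292, -0.1676], dtype=float32)) 0.09004252987224377
cup [ 0.45  -0.298] top: (array([ 0.4525, -0.2994]), 0.0311, 170, array([ 0.4524, -0.2992], dtype=float32)) scene: (array([ 0.4511, -0.2971]), 0.0342, 110, array([ 0.4518, -0.2953], dtype=float32)) 0.08812291610857068
bowls [0.451 0.325] top: (array([0.4531, 0.3305]), 0.0465, 342, array([0.4529, 0.3303], dtype=float32)) scene: (array([0.4506, 0.3322]), 0.0485, 221, array([0.4522, 0.3328], dtype=float32)) 0.05491707669774271
sauc [0.463 0.11 ]
[... 1379 characters left out ...]
4985351562) 166
jug ext [ 0.40377804 -0.20501249  0.03043436] [ 0.45929039 -0.11724586  0.08831591]
[[ 0.444 -0.202  0.083]
 [ 0.442 -0.203  0.081]
 [ 0.429 -0.118  0.041]
 [ 0.429 -0.119  0.063]
 [ 0.429 -0.12   0.072]
 [ 0.429 -0.123  0.071]
 [ 0.429 -0.125  0.071]
 [ 0.429 -0.127  0.072]
 [ 0.429 -0.129  0.073]
 [ 0.43  -0.205  0.081]
 [ 0.427 -0.117  0.053]
 [ 0.427 -0.118  0.067]
 [ 0.427 -0.12   0.071]
 [ 0.427 -0.122  0.073]
 [ 0.427 -0.125  0.07 ]
 [ 0.427 -0.127  0.071]
 [ 0.427 -0.13   0.07 ]
 [ 0.428 -0.205  0.08 ]
 [ 0.424 -0.118  0.049]
 [ 0.424 -0.119  0.064]
 [ 0.424 -0.12   0.071]
 [ 0.424 -0.123  0.066]
 [ 0.424 -0.125  0.068]
 [ 0.424 -0.127  0.071]
 [ 0.424 -0.13   0.071]]
```

Both views agree within 4 mm, and heights, diameters and ring spacing match the given sizes. Targets: jar ring (0.568, 0.3375), jug ring (0.574, 0.228), cup ring (0.459, 0.2205), board yaw about +0.055. I'll take the jar first, with the jaw along y.

Emit:
jog_arm --commands "-1 .0576 -.1412 0 0 0 .0031;-1 .0576 -.1412 0 0 0 .0031;-1 .0576 -.1412 0 0 0 .0031;-1 .0576 -.1412 0 0 0 .0031;-1 .0576 -.1412 0 0 0 .0031" --force 20

```text
clock: 0.6
position: [0.3242, 0.3643, 0.2037]
ee_rot: [2.521, 1.875, -0.001]
force: [0.9, 0.1, 0.5]
width: 1.002
```

Emit:
jog_arm --commands "-1 .0576 -.1412 0 0 0 .0031;-1 .0576 -.1412 0 0 0 .0031;-1 .0576 -.1412 0 0 0 .0031;-1 .0576 -.1412 0 0 0 .0031;-1 .0576 -.1412 0 0 0 .0031"

```text
clock: 1.1
position: [0.4105, 0.1527, 0.2039]
ee_rot: [-2.426, -1.996, -0.0]
force: [1.4, 0.1, 0.2]
width: 1.001
```

Emit:
jog_arm --commands "-1 .0576 -.1412 0 0 0 .0031;-1 .0576 -.1412 0 0 0 .0031;-1 .0576 -.1412 0 0 0 .0031;-1 .0576 -.1412 0 0 0 .0031;-1 .0576 -.1412 0 0 0 .0031"

```text
clock: 1.6
position: [0.4969, -0.059, 0.2039]
ee_rot: [-2.326, -2.111, -0.0]
force: [1.1, 0.4, 0.2]
width: 1.003
```

Emit:
jog_arm --commands "-1 .0576 -.1412 0 0 0 .0031;-1 .0576 -.1412 0 0 0 .0031;-1 .0576 -.1412 0 0 0 .0031;-1 .0576 -.1412 0 0 0 .0031;-1 0 0 0 0 0 0"

```text
clock: 2.1
position: [0.5658, -0.2341, 0.2034]
ee_rot: [2.249, 2.19, -0.005]
force: [-0.1, -0.8, -0.1]
width: 1.0
```

Emit:
jog_arm --commands "-1 .057 -.118 0 0 0 0;-1 0 0 -.1 0 0 0;-1 0 0 -.1 0 0 0;-1 0 0 -.1 0 0 0;-1 0 0 -.1 0 0 0"

```text
clock: 2.6
position: [0.5826, -0.2616, 0.0825]
ee_rot: [-2.243, -2.199, 0.0]
force: [0.6, 0.4, 0.2]
width: 0.998
```

Emit:
jog_arm --commands "-1 0 0 -.05 0 0 0;-1 0 0 -.05 0 0 0;-1 0 0 -.043 0 0 0;-1 0 0 0 0 0 0;-1 0 0 0 0 0 0"

```text
clock: 3.1
position: [0.5833, -0.2623, 0.0416]
ee_rot: [2.243, 2.199, 0.0]
force: [0.1, -0.7, -0.1]
width: 1.0
```

Emit:
jog_arm --commands "1 0 0 0 0 0 0;1 0 0 0 0 0 0;1 0 0 0 0 0 0;1 0 0 0 0 0 0;1 0 0 0 0 0 0"

```text
clock: 3.6
position: [0.5834, -0.2637, 0.0418]
ee_rot: [2.242, 2.197, -0.001]
force: [-0.1, -3.6, 3.3]
width: 0.61
```

Emit:
jog_arm --commands "1 0 0 0 0 0 0;1 0 0 0 0 0 0;1 0 0 0 0 0 0;1 0 0 .05 0 0 0;1 0 0 .05 0 0 0"

```text
clock: 4.1
position: [0.582, -0.2607, 0.071]
ee_rot: [-2.24, -2.198, 0.001]
force: [0.2, 0.3, -3.6]
width: 0.595
```

Emit:
jog_arm --commands "1 0 0 .14 0 0 0;1 0 0 .14 0 0 0;1 0 0 .14 0 0 0;1 -.0033 .1425 0 0 0 0;1 -.0033 .1425 0 0 0 0"

```text
clock: 4.6
position: [0.5812, -0.1766, 0.1996]
ee_rot: [2.245, 2.195, 0.003]
force: [0.3, 1.4, -4.2]
width: 0.596
```

Emit:
jog_arm --commands "1 -.0033 .1425 0 0 0 0;1 -.0033 .1425 0 0 0 0;1 -.0033 .1425 0 0 0 0;1 -.0033 .1425 0 0 0 0;1 -.0033 .1425 0 0 0 0"

```text
clock: 5.1
position: [0.5752, 0.0394, 0.198]
ee_rot: [-2.242, -2.2, -0.001]
force: [1.1, 0.5, -2.9]
width: 0.597
```

Emit:
jog_arm --commands "1 -.0033 .1425 0 0 0 0;1 -.0033 .1425 0 0 0 0;1 -.0033 .1425 0 0 0 0;1 -.0033 .1425 0 0 0 0;1 -.0033 .1425 0 0 0 0"

```text
clock: 5.6
position: [0.57, 0.253, 0.198]
ee_rot: [-2.242, -2.2, -0.0]
force: [0.5, -0.2, -3.0]
width: 0.596
```

Emit:
jog_arm --commands "1 -.0033 .1425 0 0 0 0;1 -.0033 .1425 0 0 0 0;1 0 0 0 0 0 0;1 0 0 0 0 0 0;1 0 0 0 0 0 0"

```text
clock: 6.1
position: [0.569, 0.3352, 0.1975]
ee_rot: [2.244, 2.198, -0.001]
force: [0.3, -0.5, -3.3]
width: 0.596
```

Emit:
jog_arm --commands "1 -.003 .008 -.1 0 0 0;1 0 0 -.1 0 0 0;1 0 0 -.1 0 0 0;1 0 0 -.1 0 0 0;1 0 0 -.0375 0 0 0"

```text
clock: 6.6
position: [0.5669, 0.3362, 0.0634]
ee_rot: [-2.245, -2.197, 0.007]
force: [-0.3, -0.8, -2.7]
width: 0.598
```

Emit:
jog_arm --commands "1 0 0 -.03 0 0 0;1 0 0 -.015 0 0 0;1 0 0 -.01 0 0 0;1 0 0 -.005 0 0 0;1 0 0 0 0 0 0"

```text
clock: 7.1
position: [0.5685, 0.339, 0.0484]
ee_rot: [2.243, 2.199, 0.002]
force: [0.2, -1.3, -2.1]
width: 0.598
```

Emit:
jog_arm --commands "1 0 0 -.004 0 0 0;1 0 0 0 0 0 0;-1 0 0 0 0 0 0;-1 0 0 0 0 0 0;-1 0 0 0 0 0 0"

```text
clock: 7.6
position: [0.5681, 0.339, 0.0466]
ee_rot: [-2.243, -2.199, -0.0]
force: [-0.2, 0.4, 0.5]
width: 0.811
```

Emit:
jog_arm --commands "-1 0 0 0 0 0 0;-1 0 0 0 0 0 0;-1 0 0 .04 0 0 0;-1 0 0 .1 0 0 0;-1 0 0 .15 0 0 0"

```text
clock: 8.1
position: [0.5667, 0.338, 0.1331]
ee_rot: [-2.243, -2.199, 0.007]
force: [0.5, 0.4, 0.3]
width: 0.999
```

Emit:
jog_arm --commands "-1 0 0 .11 0 0 0;-1 0 -.05 .11 0 0 0;-1 -.0018 -.14 0 0 0 0;-1 -.0018 -.14 0 0 0 0;-1 -.0018 -.14 0 0 0 0"

```text
clock: 8.6
position: [0.5666, 0.1964, 0.2009]
ee_rot: [2.242, 2.199, 0.002]
force: [1.0, -1.3, 0.3]
width: 0.999
```

Emit:
jog_arm --commands "-1 -.0018 -.14 0 0 0 0;-1 -.0018 -.14 0 0 0 0;-1 -.0018 -.14 0 0 0 0;-1 -.0018 -.14 0 0 0 0;-1 -.0018 -.14 0 0 0 0"

```text
clock: 9.1
position: [0.5638, -0.0139, 0.2007]
ee_rot: [2.243, 2.199, 0.002]
force: [0.8, 0.6, 0.2]
width: 1.001
```

Emit:
jog_arm --commands "-1 -.0018 -.14 0 0 0 0;-1 -.0018 -.14 0 0 0 0;-1 0 -.06 0 0 0 0;-1 0 0 0 0 0 0;-1 0 0 0 0 0 0"

```text
clock: 9.6
position: [0.5629, -0.114, 0.2002]
ee_rot: [2.244, 2.199, 0.001]
force: [-0.7, 0.3, -0.0]
width: 0.998
```

Run:
```python
from cell import viewer,status
from h import *
D={}
for n in("scene","top"):
    d=viewer.get_image(n); cv2.imwrite(f"pics/{n}1.png",d["pixels"][:,:,::-1]); D[n]=d
    W=world(d)
    for k,xy,h in(("jar",(.568,.3375),.092),("lid",(.561,-.134),.038)):
        try: print(n,k,disc(W,xy,.05,h-.008,h+.006))
        except Exception as e: print(n,k,"none")
print(status.observe()["position"])
a=np.hstack([D["top"]["pixels"][150:320,120:500]]);b=D["scene"]["pixels"][110:290,200:580]
cv2.imwrite("pics/c1.png",cv2.resize(np.vstack([a,b])[:,:,::-1],None,fx=1.6,fy=1.6))
```

```text
scene jar (array([0.5688, 0.333 ]), 0.0304, 161, array([0.5694, 0.3354], dtype=float32))
scene lid (array([ 0.5596, -0.1327]), 0.0339, 253, array([ 0.5611, -0.1309], dtype=float32))
top jar (array([0.5696, 0.3316]), 0.0278, 155, array([0.5692, 0.3318], dtype=float32))
top lid none
[ 0.56304336 -0.1125595   0.19987607]
```

View pics/c1.png

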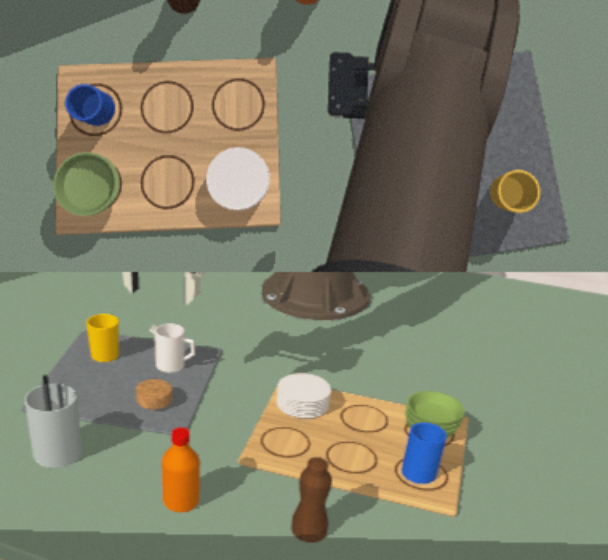

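The jar stands upright on the rear-left ring, in front of the mill, with its rim at about (0.569, 0.333) in both views. The lid is still untouched on the mat. Next I'll grip the lid.

Emit:
jog_arm --commands "-1 -.007 -.068 0 0 0 0;-1 0 0 -.1167 0 0 0;-1 0 0 -.1167 0 0 0;-1 0 0 -.1167 0 0 0;-1 0 0 -.1 0 0 0"

```text
clock: 10.2
position: [0.5606, -0.1326, 0.063]
ee_rot: [-2.24, -2.202, -0.0]
force: [0.6, 0.1, 0.3]
width: 0.998
```

Emit:
jog_arm --commands "-1 0 0 -.1 0 0 0;-1 0 0 -.03 0 0 0;-1 0 0 -.02 0 0 0;-1 0 0 0 0 0 0;-1 0 0 0 0 0 0"

```text
clock: 10.7
position: [0.5617, -0.1346, 0.0208]
ee_rot: [2.242, 2.199, 0.002]
force: [0.2, 0.1, -0.8]
width: 0.999
```

Emit:
jog_arm --commands "-1 0 0 -.02 0 0 0;-1 0 0 -.015 0 0 0;-1 0 0 0 0 0 0;1 0 0 0 0 0 0;1 0 0 0 0 0 0"

```text
clock: 11.2
position: [0.5607, -0.1347, 0.0092]
ee_rot: [2.243, 2.199, 0.0]
force: [0.3, -0.8, 0.9]
width: 0.874
```

Emit:
jog_arm --commands "1 0 0 0 0 0 0;1 0 0 0 0 0 0;1 0 0 0 0 0 0;1 0 0 0 0 0 0;1 0 0 .05 0 0 0"

```text
clock: 11.7
position: [0.5593, -0.1342, 0.0227]
ee_rot: [-2.241, -2.198, 0.003]
force: [-0.3, 0.5, -0.4]
width: 0.687
```

Emit:
jog_arm --commands "1 0 0 .14 0 0 0;1 0 0 .14 0 0 0;1 0 0 .14 0 0 0;1 0 0 .14 0 0 0;1 0 0 0 0 0 0"

```text
clock: 12.2
position: [0.5638, -0.1357, 0.1978]
ee_rot: [2.238, 2.194, 0.009]
force: [0.5, -0.7, -0.7]
width: 0.69
```

Emit:
jog_arm --commands "1 .002 .1424 0 0 0 0;1 .002 .1424 0 0 0 0;1 .002 .1424 0 0 0 0;1 .002 .1424 0 0 0 0;1 .002 .1424 0 0 0 0"

```text
clock: 12.7
position: [0.5631, 0.0806, 0.1915]
ee_rot: [-2.243, -2.199, 0.001]
force: [0.4, -0.8, -0.6]
width: 0.688
```

Emit:
jog_arm --commands "1 .002 .1424 0 0 0 0;1 .002 .1424 0 0 0 0;1 .002 .1424 0 0 0 0;1 .002 .1424 0 0 0 0;1 .002 .1424 0 0 0 0"

```text
clock: 13.2
position: [0.5661, 0.2942, 0.1913]
ee_rot: [-2.243, -2.199, 0.001]
force: [0.7, -0.1, -0.2]
width: 0.687
```

Emit:
jog_arm --commands "1 .002 .1424 -.1 0 0 0;1 0 0 -.1 0 0 0;1 0 0 -.03 0 0 0;1 0 0 0 0 0 0;1 0 0 0 0 0 0"

```text
clock: 13.7
position: [0.5683, 0.3321, 0.1254]
ee_rot: [2.245, 2.196, 0.001]
force: [-0.1, 0.3, -0.1]
width: 0.689
```

Run:
```python
from cell import viewer,status
from h import *
D={}
p=status.observe()["position"];print(p)
for n in("scene","top"):
    d=viewer.get_image(n); D[n]=d;W=world(d);np.savez(f"/tmp/{n}2.npz",**d)
    h=p[2]+.029
    for k,xy,z0,z1 in(("jar",(.568,.3375),.02,.094),("lid",p[:2],h-.022,h+.012)):
        try: print(n,k,disc(W,xy,.045,z0,z1))
        except Exception as e: print(n,k,"none")
a=D["top"]["pixels"][170:320,120:320];b=D["scene"]["pixels"][130:280,340:540]
cv2.imwrite("pics/c2.png",cv2.resize(np.hstack([a,b])[:,:,::-1],None,fx=2,fy=2))
```

```text
[0.56832957 0.33206493 0.12539055]
scene jar (array([0.5696, 0.3359]), 0.0296, 760, array([0.569 , 0.3355], dtype=float32))
scene lid (array([0.5771, 0.3314]), 0.0436, 587, array([0.57  , 0.3317], dtype=float32))
top jar (array([0.5471, 0.3343]), 0.0245, 70, array([0.5466, 0.3281], dtype=float32))
top lid (array([0.5449, 0.3344]), 0.0205, 65, array([0.5424, 0.334 ], dtype=float32))
```

View pics/c2.png

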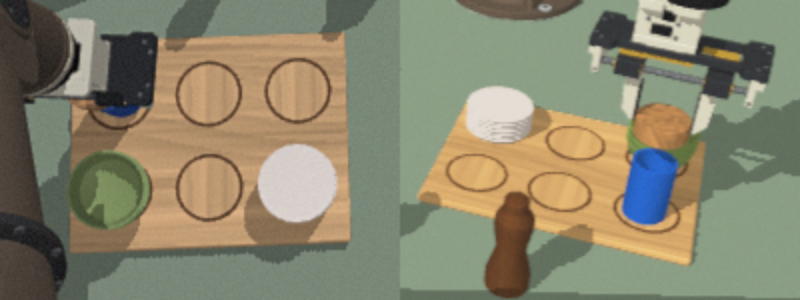

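Run:
```python
from h import *
d=dict(np.load("/tmp/scene2.npz"));W=world(d);hsv=cv2.cvtColor(d["pixels"],cv2.COLOR_RGB2HSV)
H,S,V=[hsv[...,i].astype(int) for i in range(3)]
R=d["R"];ax=R[0,:2]/np.hypot(*R[0,:2])
near=np.hypot(W[...,0]-.569,W[...,1]-.335)<.05
for k,m,top,off in(("jar",near&(H>105)&(H<130)&(S>120),.092,0),("lid",near&(H>6)&(H<20)&(S>70)&(W[...,2]>.12),.1539,0)):
    p=W[m]; vv,uu=np.where(m)
    rows=[(uu[vv==r].min(),uu[vv==r].max(),r) for r in np.unique(vv) if (vv==r).sum()>8]
    mid=np.median([(a+b)/2 for a,b,_ in rows]); a=np.array(rows)
    print(k,m.sum(),"z",np.percentile(p[:,2],[1,50,99]).round(3),"u ext",uu.min(),uu.max(),"v",vv.min(),vv.max(),"mid u",mid)
    for z in ([.052] if k=="jar" else [.139]):
        q=ray(d,(mid,vv.mean()),z)[0]; print("  along cam-x",q[:2]@ax)
    t=p[np.abs(p[:,2]-top)<.004]; print("  top face/rim",len(t),((np.percentile(t,1,0)+np.percentile(t,99,0))/2).round(4),cv2.minEnclosingCircle(t[:,:2].astype(np.float32)))
print("tcp along cam-x",np.array([.56833,.33206])@ax)
```

```text
jar 769 z [0.014 0.065 0.092] u ext 451 478 v 204 241 mid u 464.5
  along cam-x 0.07635117936632894
  top face/rim 83 [0.5699 0.3348 0.0905] ((0.5704583525657654, 0.3364737927913666), 0.027902569621801376)
lid 3453 z [0.134 0.444 0.567] u ext 457 546 v 0 204 mid u 499.25
  along cam-x 0.3847446199399044
  top face/rim 338 [0.569  0.3325 0.153 ] ((0.5683800578117371, 0.33201485872268677), 0.03273360803723335)
tcp along cam-x 0.07338465895218863
```

Emit:
jog_arm --commands "1 .004 .01 0 0 0 0;1 0 0 -.05 0 0 0;1 0 0 -.04 0 0 0;1 0 0 0 0 0 0;1 0 0 0 0 0 0"

```text
clock: 14.3
position: [0.568, 0.3362, 0.0965]
ee_rot: [-2.243, -2.199, 0.003]
force: [0.2, -0.2, -0.8]
width: 0.688
```

Emit:
jog_arm --commands "1 0 0 -.01 0 0 0;1 0 0 -.01 0 0 0;1 0 0 -.007 0 0 0;1 0 0 0 0 0 0;1 0 0 0 0 0 0"

```text
clock: 14.8
position: [0.5685, 0.3365, 0.0893]
ee_rot: [-2.243, -2.199, -0.0]
force: [-0.9, 0.2, -0.9]
width: 0.687
```

Emit:
jog_arm --commands "1 0 0 -.004 0 0 0;1 0 0 -.003 0 0 0;1 0 0 -.003 0 0 0;1 0 0 0 0 0 0;1 0 0 0 0 0 0"

```text
clock: 15.3
position: [0.5687, 0.3366, 0.0872]
ee_rot: [2.243, 2.199, 0.001]
force: [-2.5, -1.0, 6.6]
width: 0.689
```

Contact at 0.087, the expected seat height. Releasing and checking.

Emit:
jog_arm --commands "-1 0 0 0 0 0 0;-1 0 0 0 0 0 0;-1 0 0 0 0 0 0;-1 0 0 0 0 0 0;-1 0 0 0 0 0 0"

```text
clock: 15.8
position: [0.5684, 0.3365, 0.0861]
ee_rot: [-2.243, -2.199, 0.0]
force: [-0.3, 0.1, -0.0]
width: 0.998
```

Emit:
jog_arm --commands "-1 0 0 .04 0 0 0;-1 0 0 .1 0 0 0;-1 0 0 .12 0 0 0;-1 0 0 .12 0 0 0;-1 0 -.12 0 0 0 -.023"

```text
clock: 16.3
position: [0.57, 0.3071, 0.2062]
ee_rot: [-2.389, -2.038, -0.017]
force: [1.6, 0.5, -0.3]
width: 0.998
```

Emit:
jog_arm --commands "-1 -.03 -.13 0 0 0 -.0235;-1 -.03 -.13 0 0 0 -.0235;-1 -.03 -.13 0 0 0 -.0235;-1 -.03 -.13 0 0 0 -.0235;-1 -.03 -.13 0 0 0 -.0235"

```text
clock: 16.8
position: [0.5231, 0.1041, 0.2012]
ee_rot: [-2.97, -1.021, -0.002]
force: [0.6, 1.0, 0.1]
width: 1.004
```

Emit:
jog_arm --commands "-1 -.03 -.13 0 0 0 -.0235;-1 -.03 -.13 0 0 0 -.0235;-1 -.03 -.13 0 0 0 -.0235;-1 -.03 -.13 0 0 0 -.0235;-1 0 0 0 0 0 0"

```text
clock: 17.3
position: [0.4862, -0.0562, 0.2016]
ee_rot: [3.139, 0.102, 0.002]
force: [0.8, 0.7, 0.4]
width: 0.997
```

Run:
```python
from cell import viewer,status
from h import *
D={}
s=status.observe();print(s["position"],s["ee_rot"],s["joints"])
for n in("scene","top"):
    d=viewer.get_image(n); D[n]=d;W=world(d)
    for k,xy,z0,z1 in(("lid",(.569,.336),.108,.13),("jarlow",(.569,.336),.03,.085),("jug",(.4315,-.168),.078,.09),("cup",(.452,-.298),.078,.09)):
        try: print(n,k,disc(W,xy,.045,z0,z1),np.percentile(W[box(W,xy,.045,z0,z1)][:,2],[5,50,95]).round(4))
        except Exception as e: print(n,k,"none")
a=D["top"]["pixels"][170:320,120:320];b=D["scene"]["pixels"][130:280,340:540]
cv2.imwrite("pics/c3.png",cv2.resize(np.hstack([a,b])[:,:,::-1],None,fx=2,fy=2))
```

```text
[ 0.48622117 -0.05620097  0.20155389] [3.13928784e+00 1.01909161e-01 2.25220798e-03] [-0.622016    0.24896219  0.77949345  1.94315908 -0.20330997  1.02724373
  0.31267967]
scene lid (array([0.5682, 0.3383]), 0.0333, 388, array([0.5694, 0.338 ], dtype=float32)) [0.1101 0.1148 0.1169]
scene jarlow (array([0.5727, 0.335 ]), 0.027, 409, array([0.5836, 0.3354], dtype=float32)) [0.033  0.0574 0.0818]
scene jug (array([ 0.4331, -0.1677]), 0.0329, 65, array([ 0.4311, -0.1673], dtype=float32)) [0.0785 0.0804 0.0824]
scene cup (array([ 0.4501, -0.2953]), 0.0327, 57, array([ 0.4502, -0.296 ], dtype=float32)) [0.0782 0.0796 0.0829]
top lid (array([0.5688, 0.3351]), 0.0325, 637, array([0.5689, 0.3347], dtype=float32)) [0.1129 0.1168 0.1201]
top jarlow (array([0.5669, 0.3277]), 0.0263, 128, array([0.5662, 0.3203], dtype=float32)) [0.0345 0.0557 0.0774]
top jug (array([ 0.4279, -0.177 ]), 0.03, 96, array([ 0.4308, -0.1803], dtype=float32)) [0.0787 0.0825 0.0863]
top cup (array([ 0.4527, -0.2994]), 0.031, 153, array([ 0.4524, -0.299 ], dtype=float32)) [0.0792 0.0828 0.0872]
```

View pics/c3.png

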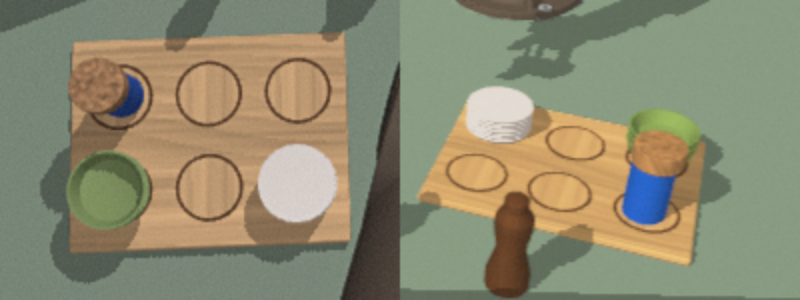

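The lid is level and seated: its top is at about 0.116 (expected 0.116) and it is centred at (0.569, 0.3365), within 2 mm of the jar. Now the jug.

Emit:
jog_arm --commands "-1 -.061 -.125 0 0 0 0;-1 -.061 -.125 0 0 0 0;-1 -.061 -.125 0 0 0 0;-1 0 0 0 0 0 0;-1 0 0 -.08 0 0 0"

```text
clock: 17.9
position: [0.435, -0.1633, 0.1784]
ee_rot: [-3.139, -0.123, -0.009]
force: [0.8, 0.7, -0.0]
width: 1.001
```

Emit:
jog_arm --commands "-1 0 0 -.1 0 0 0;-1 0 0 -.1 0 0 0;-1 0 0 -.08 0 0 0;-1 0 0 0 0 0 0;-1 0 0 0 0 0 0"

```text
clock: 18.4
position: [0.4332, -0.1623, 0.0926]
ee_rot: [-3.139, -0.125, 0.001]
force: [-0.1, 0.7, -0.0]
width: 1.0
```

Emit:
jog_arm --commands "-1 -.005 -.022 -.06 0 0 0;-1 0 0 -.06 0 0 0;-1 0 0 -.05 0 0 0;-1 0 0 0 0 0 0;-1 0 0 0 0 0 0"

```text
clock: 18.9
position: [0.4321, -0.1696, 0.0424]
ee_rot: [3.139, 0.123, 0.002]
force: [0.1, 0.2, 0.0]
width: 0.997
```

Emit:
jog_arm --commands "1 0 0 0 0 0 0;1 0 0 0 0 0 0;1 0 0 0 0 0 0;1 0 0 0 0 0 0;1 0 0 0 0 0 0"

```text
clock: 19.4
position: [0.4311, -0.1696, 0.0413]
ee_rot: [-3.139, -0.122, -0.0]
force: [-1.1, 0.0, 1.8]
width: 0.617
```

Emit:
jog_arm --commands "1 0 0 0 0 0 0;1 0 0 0 0 0 0;1 0 0 0 0 0 0;1 0 0 .05 0 0 0;1 0 0 .05 0 0 0"

```text
clock: 19.9
position: [0.4304, -0.1695, 0.0711]
ee_rot: [-3.139, -0.121, 0.002]
force: [0.4, -0.7, -1.5]
width: 0.599
```

Emit:
jog_arm --commands "1 0 0 .14 0 0 0;1 0 0 .14 0 0 0;1 0 0 .14 0 0 0;1 .0475 .1325 0 0 0 0;1 .0475 .1325 0 0 0 0"

```text
clock: 20.4
position: [0.4605, -0.0899, 0.1986]
ee_rot: [-3.139, -0.117, -0.006]
force: [0.8, 0.2, -2.8]
width: 0.592
```

Emit:
jog_arm --commands "1 .0475 .1325 0 0 0 0;1 .0475 .1325 0 0 0 0;1 .0475 .1325 0 0 0 0;1 .0475 .1325 0 0 0 0;1 .0475 .1325 0 0 0 0"

```text
clock: 20.9
position: [0.5308, 0.1105, 0.1969]
ee_rot: [-3.139, -0.122, 0.001]
force: [0.3, -0.2, -1.4]
width: 0.595
```

Emit:
jog_arm --commands "1 .0475 .1325 0 0 0 0;1 .0475 .1325 0 0 0 0;1 .0475 .1325 0 0 0 0;1 0 0 0 0 0 0;1 0 0 0 0 0 0"

```text
clock: 21.4
position: [0.5731, 0.2288, 0.1961]
ee_rot: [3.138, 0.125, -0.002]
force: [-0.3, -0.5, -2.5]
width: 0.595
```

Emit:
jog_arm --commands "1 .003 0 -.1 0 0 0;1 0 0 -.1 0 0 0;1 0 0 -.1 0 0 0;1 0 0 -.1 0 0 0;1 0 0 -.04 0 0 0"

```text
clock: 21.9
position: [0.5725, 0.2258, 0.0627]
ee_rot: [3.137, 0.119, -0.006]
force: [-0.1, 0.3, -3.4]
width: 0.592
```

Emit:
jog_arm --commands "1 0 0 -.03 0 0 0;1 0 0 -.015 0 0 0;1 0 0 -.005 0 0 0;1 0 0 0 0 0 0;1 0 0 0 0 0 0"

```text
clock: 22.4
position: [0.575, 0.2281, 0.0511]
ee_rot: [-3.139, -0.122, -0.002]
force: [-0.6, 1.0, -2.3]
width: 0.595
```

Emit:
jog_arm --commands "1 0 0 -.005 0 0 0;1 0 0 -.004 0 0 0;1 0 0 -.003 0 0 0;1 0 0 0 0 0 0;1 0 0 0 0 0 0"

```text
clock: 22.9
position: [0.5746, 0.2276, 0.0474]
ee_rot: [-3.139, -0.121, -0.0]
force: [-2.1, -1.6, 6.1]
width: 0.594
```

Emit:
jog_arm --commands "-1 0 0 0 0 0 0;-1 0 0 0 0 0 0;-1 0 0 0 0 0 0;-1 0 0 0 0 0 0;-1 0 0 0 0 0 0"

```text
clock: 23.4
position: [0.5745, 0.2279, 0.0466]
ee_rot: [3.139, 0.122, 0.0]
force: [0.4, -0.0, -0.2]
width: 0.969
```

Emit:
jog_arm --commands "-1 0 0 .04 0 0 0;-1 0 0 .14 0 0 0;-1 0 0 .16 0 0 0;-1 0 0 .16 0 0 0;-1 -.034 -.146 0 0 0 0"

```text
clock: 23.9
position: [0.5686, 0.1905, 0.2034]
ee_rot: [-3.133, -0.134, -0.017]
force: [1.4, -0.8, -0.5]
width: 0.999
```

Emit:
jog_arm --commands "-1 -.034 -.146 0 0 0 0;-1 -.034 -.146 0 0 0 0;-1 -.034 -.146 0 0 0 0;-1 -.034 -.146 0 0 0 0;-1 -.034 -.146 0 0 0 0"

```text
clock: 24.4
position: [0.5127, -0.0367, 0.1976]
ee_rot: [-3.139, -0.122, -0.002]
force: [0.3, -0.2, 1.0]
width: 0.997
```

Emit:
jog_arm --commands "-1 -.034 -.146 0 0 0 0;-1 -.034 -.146 0 0 0 0;-1 -.034 -.146 0 0 0 0;-1 -.034 -.146 0 0 0 0;-1 -.034 -.146 0 0 0 0"

```text
clock: 24.9
position: [0.4617, -0.2557, 0.1977]
ee_rot: [-3.139, -0.122, -0.002]
force: [1.3, 0.6, -0.2]
width: 0.997
```

Emit:
jog_arm --commands "-1 -.034 -.146 0 0 0 0;-1 0 0 -.1 0 0 0;-1 0 0 -.1 0 0 0;-1 0 0 -.1 0 0 0;-1 0 0 0 0 0 0"

```text
clock: 25.4
position: [0.4501, -0.2964, 0.1044]
ee_rot: [-3.137, -0.121, 0.007]
force: [-0.2, 0.5, -0.6]
width: 0.998
```

Emit:
jog_arm --commands "-1 .004 -.005 -.08 0 0 0;-1 0 0 -.07 0 0 0;-1 0 0 -.05 0 0 0;-1 0 0 0 0 0 0;-1 0 0 0 0 0 0"

```text
clock: 25.9
position: [0.4537, -0.2996, 0.0477]
ee_rot: [3.139, 0.122, 0.001]
force: [-0.6, -0.2, 0.6]
width: 1.004
```

Emit:
jog_arm --commands "1 0 0 0 0 0 0;1 0 0 0 0 0 0;1 0 0 0 0 0 0;1 0 0 0 0 0 0;1 0 0 0 0 0 0"

```text
clock: 26.4
position: [0.453, -0.2993, 0.0468]
ee_rot: [3.139, 0.121, -0.0]
force: [-1.3, -0.2, 3.5]
width: 0.667
```

Emit:
jog_arm --commands "1 0 0 0 0 0 0;1 0 0 0 0 0 0;1 0 0 0 0 0 0;1 0 0 .05 0 0 0;1 0 0 .05 0 0 0"

```text
clock: 26.9
position: [0.453, -0.2989, 0.0772]
ee_rot: [-3.139, -0.122, 0.001]
force: [1.1, -0.4, -2.1]
width: 0.673
```

Emit:
jog_arm --commands "1 0 0 .14 0 0 0;1 0 0 .14 0 0 0;1 0 0 .14 0 0 0;1 .0017 .1443 0 0 0 0;1 .0017 .1443 0 0 0 0"

```text
clock: 27.4
position: [0.4548, -0.2131, 0.2046]
ee_rot: [3.138, 0.117, 0.005]
force: [1.3, 1.7, -2.2]
width: 0.669
```

Emit:
jog_arm --commands "1 .0017 .1443 0 0 0 0;1 .0017 .1443 0 0 0 0;1 .0017 .1443 0 0 0 0;1 .0017 .1443 0 0 0 0;1 .0017 .1443 0 0 0 0"

```text
clock: 27.9
position: [0.4566, 0.0056, 0.2034]
ee_rot: [-3.139, -0.121, -0.001]
force: [0.7, 0.5, -1.7]
width: 0.671
```

Emit:
jog_arm --commands "1 .0017 .1443 0 0 0 0;1 .0017 .1443 0 0 0 0;1 .0017 .1443 0 0 0 0;1 .0017 .1443 0 0 0 0;1 .0017 .1443 0 0 0 0"

```text
clock: 28.4
position: [0.4591, 0.2221, 0.2035]
ee_rot: [-3.139, -0.121, -0.001]
force: [1.7, -0.5, -2.0]
width: 0.671
```

Emit:
jog_arm --commands "1 0 0 0 0 0 0;1 0 0 0 0 0 0;1 0 0 -.08 0 0 0;1 0 0 -.08 0 0 0;1 0 0 0 0 0 0"

```text
clock: 28.9
position: [0.4577, 0.218, 0.1528]
ee_rot: [3.137, 0.119, -0.006]
force: [-0.8, 0.2, -1.8]
width: 0.672
```

Run:
```python
from cell import viewer,status
from h import *
D={}
s=status.observe();print(s["position"],s["width"])
for n in("scene","top"):
    D[n]=viewer.get_image(n);W=world(D[n])
    for k,xy,z0,z1 in(("lid",(.569,.336),.108,.13),("jug",(.574,.2275),.08,.093)):
        try: print(n,k,disc(W,xy,.045,z0,z1))
        except Exception as e: print(n,k,"none")
a=D["top"]["pixels"][170:320,120:320];b=D["scene"]["pixels"][130:280,340:540]
cv2.imwrite("pics/c4.png",cv2.resize(np.hstack([a,b])[:,:,::-1],None,fx=2,fy=2))
```

```text
[0.45768918 0.2179852  0.15284259] 0.6715858280620144
scene lid (array([0.5671, 0.3376]), 0.0345, 382, array([0.5693, 0.3379], dtype=float32))
scene jug (array([0.5745, 0.2273]), 0.0333, 169, array([0.5745, 0.2277], dtype=float32))
top lid (array([0.5713, 0.3352]), 0.0318, 242, array([0.5813, 0.3369], dtype=float32))
top jug (array([0.5784, 0.2235]), 0.0323, 113, array([0.5762, 0.2233], dtype=float32))
```

View pics/c4.png

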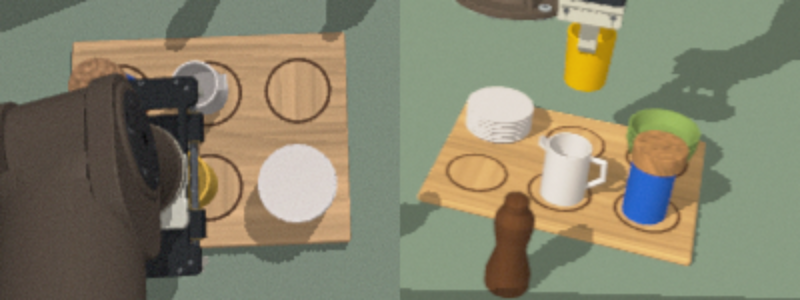

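The jug stands upright in its ring, at about (0.575, 0.2275). The cup hangs straight above the front-middle ring. Lowering it.

Emit:
jog_arm --commands "1 .002 .004 -.1 0 0 0;1 0 0 -.1 0 0 0;1 0 0 -.08 0 0 0;1 0 0 -.03 0 0 0;1 0 0 0 0 0 0"

```text
clock: 29.5
position: [0.4602, 0.2212, 0.0619]
ee_rot: [3.139, 0.121, -0.001]
force: [-0.1, -0.1, -1.9]
width: 0.673
```

Emit:
jog_arm --commands "1 0 0 -.006 0 0 0;1 0 0 -.004 0 0 0;1 0 0 0 0 0 0;1 0 0 0 0 0 0;1 0 0 0 0 0 0"

```text
clock: 30.0
position: [0.4601, 0.2216, 0.059]
ee_rot: [-3.139, -0.122, -0.001]
force: [-1.1, 0.4, -1.6]
width: 0.67
```

Emit:
jog_arm --commands "1 0 0 -.008 0 0 0;1 0 0 -.006 0 0 0;1 0 0 -.004 0 0 0;1 0 0 -.003 0 0 0;1 0 0 0 0 0 0"

```text
clock: 30.5
position: [0.4598, 0.2218, 0.0527]
ee_rot: [-3.138, -0.122, 0.001]
force: [-3.0, -0.1, 7.3]
width: 0.674
```

Emit:
jog_arm --commands "-1 0 0 0 0 0 0;-1 0 0 0 0 0 0;-1 0 0 0 0 0 0;-1 0 0 0 0 0 0;-1 0 0 0 0 0 0"

```text
clock: 31.0
position: [0.46, 0.2214, 0.0523]
ee_rot: [3.139, 0.122, 0.0]
force: [0.9, -0.2, 0.5]
width: 0.992
```

Emit:
jog_arm --commands "-1 0 0 .04 0 0 0;-1 0 0 .12 0 0 0;-1 0 0 .15 0 0 0;-1 0 0 .15 0 0 0;-1 0 -.13 0 0 0 0"

```text
clock: 31.5
position: [0.4633, 0.1878, 0.1961]
ee_rot: [-3.133, -0.132, -0.014]
force: [1.7, -0.6, -1.2]
width: 0.999
```

Emit:
jog_arm --commands "-1 0 -.14 0 0 0 0;-1 0 -.14 0 0 0 0;-1 0 -.14 0 0 0 0;-1 0 -.14 0 0 0 0;-1 0 -.14 0 0 0 0"

```text
clock: 32.0
position: [0.4597, -0.0293, 0.1913]
ee_rot: [-3.139, -0.122, -0.002]
force: [1.1, 0.5, -0.6]
width: 0.999
```

Emit:
jog_arm --commands "-1 0 -.14 0 0 0 0;-1 0 -.1 0 0 0 0;-1 0 0 0 0 0 0;-1 0 0 0 0 0 0;-1 0 0 0 0 0 0"

```text
clock: 32.5
position: [0.4601, -0.0985, 0.1906]
ee_rot: [-3.139, -0.124, -0.0]
force: [0.7, 0.6, -0.1]
width: 0.997
```

Run:
```python
from cell import viewer,status
from h import *
D={}
s=status.observe();print(s["position"],s["clock"],s["force"])
c=np.array([.5167,.2238]);y=.055;R=np.array([[np.cos(y),np.sin(y)],[-np.sin(y),np.cos(y)]])
for n in("scene","top"):
    D[n]=viewer.get_image(n);W=world(D[n])
    for k,xy,z0,z1 in(("lid",(.569,.336),.108,.13),("jug",(.574,.2275),.08,.093),("cup",(.459,.2205),.08,.094),("mill",(.75,.21),.122,.136),("syr",(.77,.015),.122,.136),("can",(.748,-.218),.102,.116)):
        try: q=disc(W,xy,.05,z0,z1);print(n,k,q,"board",(R@(q[0]-c)).round(4))
        except Exception as e: print(n,k,"none")
a=D["top"]["pixels"][110:320,120:320];b=D["scene"]["pixels"][110:320,340:540]
cv2.imwrite("pics/c5.png",cv2.resize(np.hstack([a,b])[:,:,::-1],None,fx=2,fy=2))
```

```text
[ 0.4600591  -0.09849098  0.19056853] 32.5 [ 0.71929268  0.64720396 -0.13888192]
scene lid (array([0.5681, 0.3381]), 0.0327, 383, array([0.5688, 0.3379], dtype=float32)) board [0.0576 0.1113]
scene jug (array([0.5751, 0.2268]), 0.0337, 169, array([0.5759, 0.2277], dtype=float32)) board [ 0.0585 -0.0002]
scene cup (array([0.4574, 0.2244]), 0.0337, 146, array([0.4576, 0.2248], dtype=float32)) board [-0.0592  0.0039]
scene mill (array([0.7498, 0.2122]), 0.0147, 81, array([0.7495, 0.2122], dtype=float32)) board [ 0.2321 -0.0244]
scene syr (array([0.7696, 0.0178]), 0.0139, 85, array([0.7694, 0.0181], dtype=float32)) board [ 0.2412 -0.2196]
scene can (array([ 0.747 , -0.2155]), 0.0416, 209, array([ 0.7483, -0.2159], dtype=float32)) board [ 0.2058 -0.4513]
top lid (array([0.5699, 0.3348]), 0.0328, 629, array([0.5689, 0.3345], dtype=float32)) board [0.0592 0.1079]
top jug (array([0.5728, 0.2273]), 0.0355, 150, array([0.5759, 0.2268], dtype=float32)) board [0.0562 0.0004]
top cup (array([0.459 , 0.2214]), 0.031, 172, array([0.4595, 0.221 ], dtype=float32)) board [-0.0577  0.0008]
top mill (array([0.7496, 0.2094]), 0.0139, 112, array([0.749 , 0.2088], dtype=float32)) board [ 0.2318 -0.0272]
top syr (array([0.769 , 0.0152]), 0.0132, 101, array([0.7689, 0.0139], dtype=float32)) board [ 0.2405 -0.2222]
top can (array([ 0.7478, -0.2188]), 0.0406, 223, array([ 0.7476, -0.2182], dtype=float32)) board [ 0.2064 -0.4546]
```

View pics/c5.png

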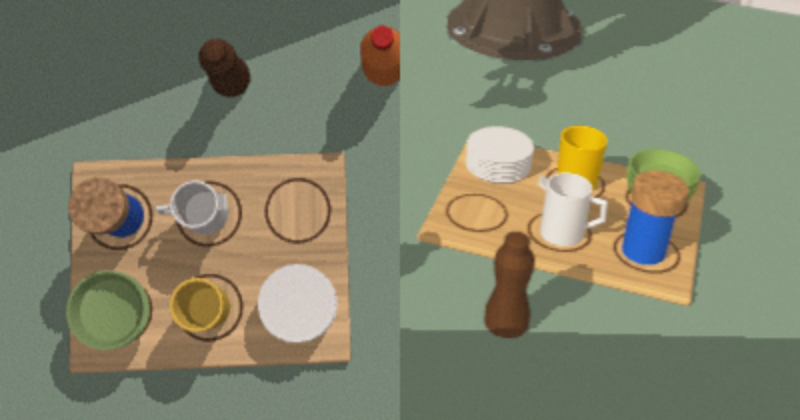

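All the pieces are upright within about 4 mm of their ring centres, and the bystanders haven't moved. Handing in.

```bash
python3 -c "
from cell import arm
print(arm.sign_off())"
```

```text
the job is handed in; nothing more can be done
None
```

The coffee board is laid and the job is handed in, at 32.5 s on the clock. I placed the jar first, then seated the lid on it, then the jug, then the cup. The sign-off gives no verdict.

- **Positions:** in the last two-camera check, jug and cup measured within about 4 mm of their ring centres. The lid, standing over the jar, measured within about 2 mm of its ring centre.
- **Lid:** it was level, with its top at about 0.115–0.117 m against 0.116 m expected. It was within about 3 mm of the jar's axis.
- **Bystanders:** the mill, bottle and canister showed no movement, and the gripper was clear of everything.
- **Disagreements:** the two cameras differed by 2–4 mm in y throughout. After release the jar read 3–6 mm lower in y than where the gripper had let go of it, so I shifted the lid by 3 mm to match the jar as seen.

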